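# Unlatch, load and latch the test kiln

### The job

First lift the test kiln's latch bar out of its keeper and slide the lid fully open, and draw the wooden ware tray towards you by hooking a fingertip behind its far lip, keeping it on the bench, until it sits squarely against the wooden stop strip, and leave it there. Then stand every vase and jar from the tray upright on the floor of the kiln's chamber. Finally slide the lid fully shut with its latch bar held up over the keeper and let the bar drop into the keeper's notch; do not disturb the bowl or the glaze jar.

Things in the scene. Friction and masses are not known exactly. Their poses are not given: they have to be found in the camera images.
- kiln: pale firebrick test kiln, fixed, 270 (x) by 260 (y) mm, rim 190 mm high. Origin: centre of its underside, z up; its -x side faces the robot, turned up to 0.12 rad. Open chamber centred on the origin, 190 (x) by 180 (y) mm, flat floor 132 mm above the bench. Rails (x = +-142 mm, to y = -400 mm, top 190 mm) carry a lid that slides open to the kiln's -y.
- keeper (a point): the keeper's notch, fixed on the kiln's rim at kiln x = -115, y = +129, z = 190 mm; axes as the kiln's. The notch is 30 mm wide in y (y -15 to +15 mm here). On its -y side stands a low lug, 8 mm thick, top 25 mm above this point; on its +y side a tall back lug, 10 mm thick, top 60 mm above.
- lid (a joint): opening of the kiln's sliding lid in m: 0 fully shut (end stop), up to 0.26, growing towards the kiln's -y; starts shut and latched; fully open at 0.24 to 0.26. The lid is a slab 262 (x) by 230 (y) by 30 mm, top 224 mm above the bench; shut, it spans the kiln's y = -130 to +100 mm. About 2 N of friction; it stays where it is left.
- latch (a joint): angle of the latch bar in rad: 0 level (its lowest), growing as its free end rises, up to 0.7; it falls back by gravity (160 g). Bar 12 mm wide, 14 mm high, along the kiln's +y, 121 mm long from the hinge; at its end a 10 mm thick tooth hangs to 48 mm below the hinge axis. With the bar down the tooth strikes the low lug and stops the lid; it clears it above 0.17 rad (0.3 is safe).
- latch_hinge (a point): the latch bar's hinge, on the lid, 245 mm above the bench; axes as the kiln's: the bar turns about x. It lies at kiln x = -115 mm, y = +10 mm minus the lid's opening, so with the lid shut the level bar's tooth stands in the notch.
- latch_knob (a point): centre of the black ball knob, 26 mm across, on a 10 mm stem on top of the latch bar: 80 mm from the hinge along the bar and 38 mm above the bar's axis. Gripped from above; the ball turns between the fingers as the bar swings. Axes: x along the hinge, y along the bar to its free end.
- tray: loose wooden ware tray, 190 (x) by 220 (y) mm, walls 6 mm thick and 24 mm high, floor 6 mm thick, about 700 g. Origin: centre of its underside. Its far lip is its +x wall, outer face 95 mm from the origin; its -x wall goes against the stop. Turned up to 0.12 rad at the start.
- stop: dark wooden stop strip fixed on the bench, 20 (x) by 340 (y) by 14 mm high, along y, on the robot's side of the tray. Origin: centre of its underside; the tray comes to rest against its +x face (10 mm from the origin), 105 mm from strip centre to tray centre in x.
- vase1: bud vase of fired clay: round body 44 mm across from the foot up to 40 mm, then a narrow neck 25 mm across, 54 mm tall in all, closed (solid) at the mouth, about 120 g. Origin: centre of its underside, z up its axis. Starts upright on the tray; may be absent (None).
- vase2: bud vase of fired clay: round body 44 mm across from the foot up to 40 mm, then a narrow neck 25 mm across, 54 mm tall in all, closed (solid) at the mouth, about 120 g. Origin: centre of its underside, z up its axis. Starts upright on the tray; may be absent (None).
- jar1: squat lidded jar of fired clay, one solid piece: round body 48 mm across from the foot up to 38 mm, then a small knob 18 mm across, 50 mm tall in all, about 120 g. Origin: centre of its underside, z up its axis. Starts upright on the tray; may be absent (None).
- jar2: squat lidded jar of fired clay, one solid piece: round body 48 mm across from the foot up to 38 mm, then a small knob 18 mm across, 50 mm tall in all, about 120 g. Origin: centre of its underside, z up its axis. Starts upright on the tray; may be absent (None).
- bowl: blue bowl, 90 mm across, 45 mm high, a bystander; origin under its centre
- glaze: white glaze jar, 64 mm across, 110 mm high, a bystander; origin under its centre
Not all that is in view belongs to the job. Leave any green or red look-alike of the vase2 alone.

How it is judged:
By the outcome, as a careful person would: the job done as asked, in the order asked, and still so for the second after the job is handed in, with the robot touching nothing.
Of vase1, vase2, jar1, jar2 only 3 to 4 are there at a start; the rules pass over those that are not, and their reading is None.
At some moment in a run one of vase1, vase2, jar1, jar2 may be knocked a few centimetres aside while the robot is not near it.
It also fails if it takes over 210 s, if anything falls off the work surface, if the arm or the gripper's body presses on something with over 40 N, if the wrist force passes 120 N, or if a joint passes its speed limit or range.

### The arm

A 6-joint arm with a two-finger parallel gripper is mounted at the origin on the work surface. World frame = base frame: x ahead of the robot, y to its left, z up, the work surface at z = 0. Lengths are in m, angles in rad, forces in N, time in s.
With the tool pointing down it reaches from about 0.275 to 0.85 m from the base axis. Payload 5.2 kg.
Tool frame: the origin (TCP) lies midway between the tips of the shut fingers; the grasp point (between the pads) lies 19 mm behind it; z points along the fingers, y is the line along which they close (so a half turn about z gives the same grasp; the last joint's range is limited). The gripper opens to 85 mm and grips with 20 to 120 N. Pads are 22 mm wide; open, the fingers measure 114 mm over their backs; the gripper's body (76 mm by 85 mm) begins 54 mm behind the grasp point. The pads swing forward as they close: fully open they stand 13 mm farther back than shut.
Start: joints at [-1.548, 0.259, 1.535, -0, 1.348, -0.203], TCP at [0.123, -0.536, 0.231] pointing down, gripper open.
Joint ranges: [-3.14, 3.14], [-0.91, 2.08], [0.19, 2.58], [-1.22, 4.36], [0.22, 2.71], [-3.12, 3.12]. Speed limits (rad/s): [2.57, 2.57, 3.14, 3.14, 3.14, 3.14].

### API

Orientations are given as a 3x3 rotation matrix whose columns are the frame's x, y, z axes.
In Python, from cell import arm gives the robot as it stands. The module is installed in compiled form; this text tells all that it offers. Calls block until the motion is done:
- arm.reach(position, orientation): joint-space move of the TCP to a pose.
- arm.move_l(position, rotation=None, vel=0.15): straight line of the TCP; rotation=None keeps the orientation; vel is the mean speed in m/s.
- arm.goto_joints(angles): joint-space move.
- arm.open() and arm.grasp(effort=None): open the fingers fully, or close them until they stop; effort is the grip in N (None keeps the last).
- arm.pause(seconds).
- arm.ik(position, orientation): joint angles nearest the present ones, or None.
- arm.observe(): the state.
- arm.read_camera(name): name is "side" or "top"; returns a dict with "pixels" (400x640x3 uint8, blue, green, red), "fovy" (degrees; the focal length in pixels is half the picture's height over the tangent of half this angle, whatever the lens; pixels are square), "cx", "cy" (the principal point, pixels), "R" (3x3) and "t" (3): a world point X has camera coordinates R X + t. Camera axes: x right, y down, z forward; pixel columns grow to the right and rows downward; lengths in m; the calibration is good to about 2 mm. A picture is of the moment at which its call begins. There is no depth.
A pose or a line that the arm cannot do raises arm.PlanningError and nothing moves.
- arm.job_done(): hands the job in; it is judged then, once.
The state is a dict: "clock": time; "joints": joint angles; "joint_velocities": joint speeds; "joint_torque": joint torques, N m; "tcp_pos": TCP position; "orientation": TCP orientation; "contact_force": force on the tool from outside, world axes, zero at the start; "wrist_torque": the same for the moment, N m; "grip_width": finger opening in m; "grip_force": force on a finger pad.
Only numpy, scipy, OpenCV 4.12 (cv2) and the standard library are available. Lean on these libraries where they do the work, as an engineer would, in place of code of your own. Each camera call takes 0.05 s, during which the arm holds its last target. There are 200 camera calls.

## Working session

There is one attempt and no reset: what is moved stays moved. The work goes in short steps, each a Python script; the robot and the scene stay as the last script left them, time stands still between calls to the robot, and variables do not carry over. Pictures are saved under pics/ and viewed, at most 14 in all, crops included, and the job is handed in when it is done.

```bash
mkdir -p pics; ls; cat > h.py <<'E'
import numpy as np, cv2
from cell import arm
def cam(n):
    c=arm.read_camera(n); c["f"]=200/np.tan(np.radians(c["fovy"])/2); c["R"]=np.array(c["R"]); c["t"]=np.array(c["t"]); return c
def ray(c,u,v):
    d=c["R"].T@np.array([(u-c["cx"])/c["f"],(v-c["cy"])/c["f"],1.]); return -c["R"].T@c["t"],d/np.linalg.norm(d)
def onz(c,u,v,z):
    o,d=ray(c,u,v); return o+d*(z-o[2])/d[2]
def proj(c,X):
    p=c["R"]@np.array(X,float)+c["t"]; return np.array([c["cx"]+c["f"]*p[0]/p[2],c["cy"]+c["f"]*p[1]/p[2]])
def tri(a,ua,b,ub):
    o1,d1=ray(a,*ua); o2,d2=ray(b,*ub)
    s=np.linalg.lstsq(np.c_[d1,-d2],o2-o1,rcond=None)[0]; p,q=o1+s[0]*d1,o2+s[1]*d2
    return (p+q)/2,np.linalg.norm(p-q)
E
python3 - <<'E'
from h import *
for n in("top","side"):
    c=cam(n); cv2.imwrite(f"pics/{n}0.png",c["pixels"]); print(n,c["pixels"].shape,c["f"],c["cx"],c["cy"],(-c["R"].T@c["t"]).round(3),c["R"].round(3).tolist())
print(arm.observe())
E
```

```text
pics
top (400, 640, 3) 386.0336792056197 319.4736485109517 200.08470697358806 [0.39  0.176 0.968] [[-0.01, -1.0, -0.011], [-0.981, 0.012, -0.192], [0.192, 0.009, -0.981]]
side (400, 640, 3) 382.76499095891944 320.6387755861712 197.69107982223878 [0.101 0.836 0.816] [[-0.819, -0.574, 0.008], [-0.355, 0.496, -0.792], [0.451, -0.652, -0.61]]
{'clock': 0.1, 'joints': array([-1.54777559e+00,  2.59261540e-01,  1.53598772e+00,  4.73230098e-06,
        1.34801324e+00, -2.02784704e-01]), 'joint_velocities': array([-0.00016956, -0.00187425, -0.00359294,  0.00126475, -0.00120229,
        0.00057086]), 'joint_torque': array([ 2.04937292e-03, -4.46970820e+01, -2.91248649e+01, -3.33649077e-04,
        6.22458028e-03,  2.14621323e-06]), 'tcp_pos': array([ 0.12316161, -0.53553569,  0.2305568 ]), 'orientation': array([[ 9.74614332e-01,  2.23890380e-01, -3.38235089e-05],
       [ 2.23890123e-01, -9.74612962e-01,  1.66950727e-03],
       [ 3.40821787e-04, -1.63469847e-03, -9.99998606e-01]]), 'contact_force': array([-0.52107361, -0.46138028, -0.01830313]), 'wrist_torque': array([0.01679703, 0.00887944, 0.00316836]), 'grip_force': 0.0, 'grip_width': 0.08577048292437567}
```

View pics/top0.png

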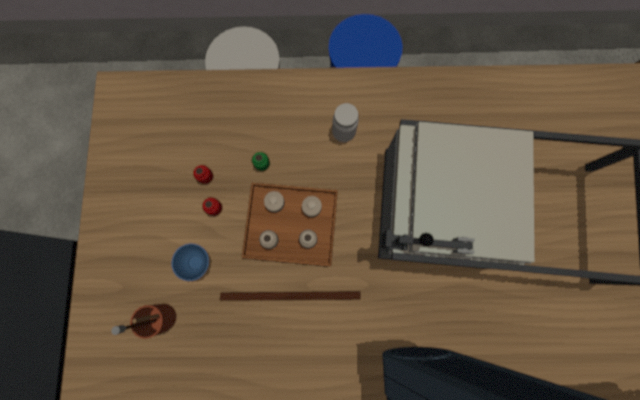

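View pics/side0.png

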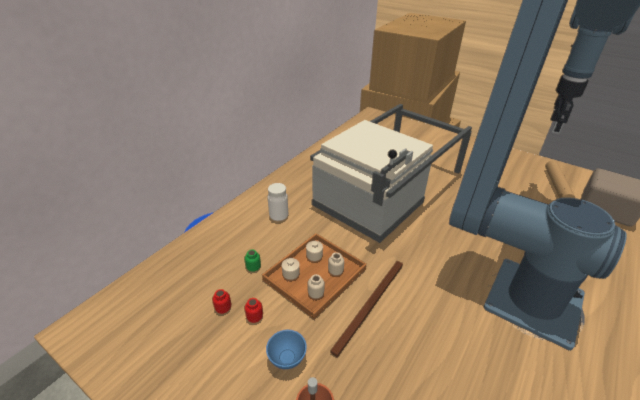

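The top view shows the kiln at (395-535,122-262) with its knob at (427,240). The tray spans (243-337,185-266): jars are at (273,201) and (312,206), vases at (268,240) and (308,239). The stop strip runs along row 296. The red look-alikes (203,174), (212,206) and the green one (260,161) stand off the tray. The bowl is at (191,262) and the glaze jar at (345,122).

```bash
python3 - <<'E'
import cv2,numpy as np
t=cv2.imread("pics/top0.png");s=cv2.imread("pics/side0.png")
def cr(i,x,y,w,h,k): return cv2.resize(i[y:y+h,x:x+w],None,fx=k,fy=k,interpolation=cv2.INTER_CUBIC)
A=np.hstack([cr(t,235,175,110,110,3.6364)[:400,:400],cr(t,375,195,110,75,3.6364)[:272,:400].copy() if 0 else cv2.resize(cr(t,375,190,110,80,3.6364),(400,400*80//110)) if 0 else cr(t,375,170,110,110,3.6364)[:400,:400]])
B=np.hstack([cr(s,260,225,110,55,3.6364)[:200,:400],cr(s,360,135,110,55,3.6364)[:200,:400]])
cv2.imwrite("pics/crop1.png",np.vstack([A,B]))
def comps(m,lo,hi):
    n,l,st,ce=cv2.connectedComponentsWithStats(m.astype(np.uint8))
    return [(st[i][:5].tolist(),ce[i].round(1).tolist()) for i in range(1,n) if lo<st[i,4]<hi]
for nm,i in(("t",t),("s",s)):
    h=cv2.cvtColor(i,cv2.COLOR_BGR2HSV)
    g=i.max(2)<35; print(nm,"dark",comps(g,20,400))
    # light pieces
    print("light",comps((h[...,1]<75)&(h[...,2]>120),20,900))
E
```

```text
t dark [([383, 155, 4, 37, 49], [384.5, 173.5]), ([379, 222, 9, 30, 122], [382.7, 239.2]), ([414, 234, 19, 12, 143], [424.7, 239.8]), ([393, 238, 12, 11, 62], [398.2, 243.2]), ([45, 269, 12, 10, 23], [50.6, 273.7]), ([590, 279, 50, 6, 139], [609.7, 281.5]), ([36, 293, 8, 10, 21], [38.6, 296.7]), ([44, 298, 16, 15, 60], [51.6, 305.5]), ([130, 321, 20, 7, 50], [140.1, 323.8]), ([33, 341, 7, 10, 27], [35.8, 345.4]), ([384, 367, 46, 33, 128], [403.7, 385.5])]
light [([334, 103, 25, 22, 414], [346.0, 113.5]), ([265, 192, 18, 18, 258], [273.5, 200.4]), ([302, 197, 19, 18, 260], [311.2, 205.3]), ([301, 231, 15, 14, 102], [308.4, 237.3]), ([261, 232, 14, 14, 114], [268.0, 238.3]), ([419, 247, 32, 7, 128], [434.7, 250.0])]
s dark [([557, 78, 14, 35, 145], [562.0, 91.7]), ([556, 99, 4, 10, 21], [557.1, 103.6]), ([554, 110, 7, 14, 30], [556.6, 116.3]), ([389, 152, 7, 6, 22], [392.0, 154.8])]
light [([573, 79, 12, 3, 24], [578.3, 79.8]), ([384, 153, 48, 47, 144], [404.8, 175.3]), ([268, 183, 20, 38, 678], [277.5, 201.6]), ([602, 218, 13, 16, 35], [610.1, 227.3]), ([613, 229, 8, 23, 61], [616.9, 240.0]), ([622, 233, 5, 20, 25], [624.4, 241.9]), ([602, 236, 11, 14, 58], [607.3, 243.8]), ([306, 241, 16, 20, 257], [314.0, 250.2]), ([329, 253, 15, 22, 248], [335.9, 264.4]), ([282, 258, 17, 21, 294], [290.1, 268.0]), ([308, 275, 16, 23, 268], [315.7, 287.2]), ([570, 298, 14, 10, 85], [577.4, 302.0]), ([486, 305, 42, 22, 122], [506.1, 314.5]), ([266, 329, 40, 31, 76], [280.9, 337.7]), ([543, 333, 31, 14, 99], [559.9, 339.9]), ([33, 373, 58, 27, 816], [62.4, 390.4]), ([308, 377, 9, 11, 80], [312.0, 382.0])]
```

View pics/crop1.png

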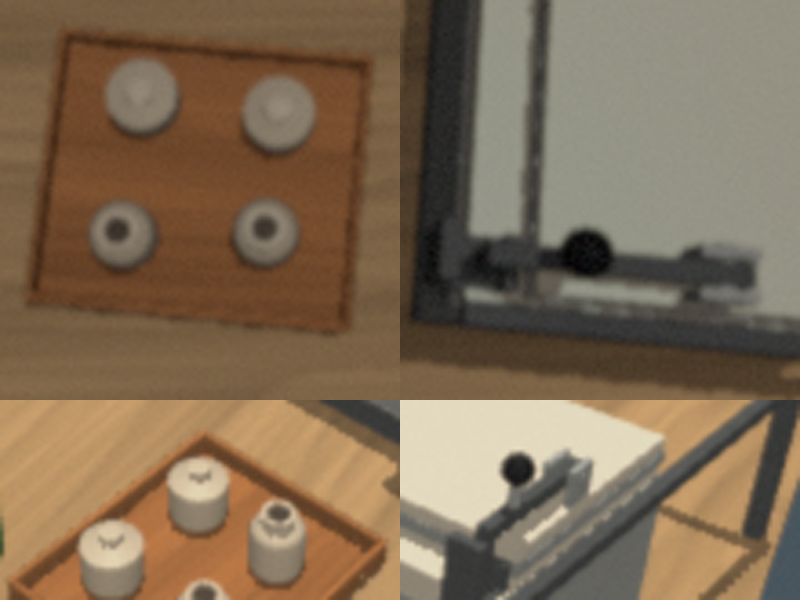

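The crop confirms the two jars (upper row) and two vases with dark mouths (lower row), all cream coloured and on the tray; red and green look-alikes are outside it. The knob is at top (426.4,239.3) and side (392.5,154).

```bash
cat >> h.py <<'E'
def fitline(P):
    vx,vy,x,y=cv2.fitLine(np.float32(P)[:,:2],cv2.DIST_HUBER,0,.01,.01).ravel(); return np.array([vx,vy]),np.array([x,y])
E
python3 - <<'E'
from h import *
T=cam("top");S=cam("side")
g=T["pixels"].astype(float).sum(2)
k,e=tri(T,(426.2,239.1),S,(392.3,153.8)); print("knob",k.round(4),e)
# lid right edge, top edge: strongest gradient
P=[onz(T,520+np.argmin(np.diff(g[v,520:548]))+.5,v,.224) for v in range(135,230,3)]
d,p=fitline(P); print("lid -y edge",d,p)
Q=[onz(T,u,115+np.argmax(np.diff(g[115:135,u]))+.5,.224) for u in range(425,528,3)]
d2,p2=fitline(Q); print("lid +x edge",d2,p2)
print("angles",np.degrees(np.arctan2(d[1],d[0])),np.degrees(np.arctan2(d2[1],d2[0])))
f=lambda x,y,ox,oy:(x/3.6364+ox-.4,y/3.6364+oy-.4)
C=[onz(T,*f(x,y,235,175),.024)[:2] for x,y in((65,33),(368,62),(348,328),(30,303))]
C=np.array(C); print("tray corners",C.round(4).tolist(),"centre",C.mean(0),[np.linalg.norm(C[i]-C[(i+1)%4]).round(4) for i in range(4)], [np.degrees(np.arctan2(*(C[(i+1)%4]-C[i])[::-1])).round(2) for i in range(4)])
for n,a,b,z in(("v1",(117,230),(278,511),.06),("v2",(265,228),(204,589),.06),("jA",(141,95),(112,526),.05),("jB",(279,110),(200,475),.05)):
    ua=f(*a,235,175);ub=f(b[0],b[1]-400,260,225)
    for q in [(ua,ub)]: print(n,[x if isinstance(x,float) else x.round(4) for x in tri(T,ua,S,ub)],"plane",onz(T,*ua,z).round(4))
h=cv2.cvtColor(T["pixels"],cv2.COLOR_BGR2HSV)
m=(T["pixels"].sum(2)<170); m[:285]=0;m[308:]=0;m[:,:215]=0;m[:,365:]=0
y,x=np.nonzero(m); 
for u in (x.min(),x.max()): print("stop end",onz(T,u,y[x==u].mean(),.014).round(4), len(x))
d3,p3=fitline([onz(T,u,y[x==u].mean(),.014) for u in range(x.min()+3,x.max()-3)]); print("stop",d3,p3,len(x)/(x.max()-x.min()))
E
```

```text
knob [ 0.4506 -0.0065  0.2819] 0.0015490302570137415
lid -y edge [ 0.9933196  -0.11539602] [ 0.5436547 -0.2368397]
lid +x edge [0.10731372 0.9942252 ] [ 0.68499154 -0.13317831]
angles -6.626467 83.83951
tray corners [[0.6188, 0.3529], [0.5956, 0.1435], [0.4152, 0.16], [0.4338, 0.372]] centre [0.51587028 0.25709258] [np.float64(0.2107), np.float64(0.1812), np.float64(0.2128), np.float64(0.186)] [np.float64(-96.32), np.float64(174.76), np.float64(84.96), np.float64(-5.89)]
v1 [array([0.4531, 0.2892, 0.1476]), np.float64(0.03610436296208031)] plane [0.4784 0.3093 0.06  ]
v2 [array([ 0.5082,  0.2282, -0.0373]), np.float64(0.04520773984314696)] plane [0.4786 0.2134 0.06  ]
jA [array([0.5688, 0.2956, 0.0601]), np.float64(0.003109576511426034)] plane [0.5693 0.2962 0.05  ]
jB [array([0.558 , 0.2039, 0.0457]), np.float64(0.0018174608738573237)] plane [0.558  0.2041 0.05  ]
stop end [0.3429 0.4266 0.014 ] 1078
stop end [0.3432 0.0921 0.014 ] 1078
stop [0.00315935 0.999995  ] [0.3436526  0.26302007] 7.755395683453237
```

```bash
cat >> h.py <<'E'
K=np.array([.555,-.109,0]); KY=-.111
def Rk(a): return np.array([[np.cos(a),-np.sin(a),0],[np.sin(a),np.cos(a),0],[0,0,1]])
def kw(x,y,z): return K+Rk(KY)@np.array([x,y,z])
def down(a):  # tool y (closing) along world angle a
    return np.c_[[-np.sin(a),np.cos(a),0],[np.cos(a),np.sin(a),0],[0,0,-1.]]
def knob(o,a): # knob centre for lid opening o, latch angle a
    return kw(-.115,.010-o+.08*np.cos(a)-.038*np.sin(a),.245+.08*np.sin(a)+.038*np.cos(a))
def st(m=""):
    s=arm.observe(); print(m,round(s["clock"],1),s["tcp_pos"].round(4),"F",s["contact_force"].round(1),"w",round(s["grip_width"],4),"gf",round(float(s["grip_force"]),1),flush=True); return s
E
python3 - <<'E'
from h import *
T=cam("top");S=cam("side")
f=lambda x,y,ox,oy:(x/3.6364+ox-.4,y/3.6364+oy-.4)
for n,a,b in(("v1",(117,230),(204,589)),("v2",(265,228),(278,511))):
    print(n,tri(T,f(*a,235,175),S,f(b[0],b[1]-400,260,225)))
D=down(KY); off=np.array([0,0,-.016]); k=knob(0,0); print(k)
arm.reach(k+[0,0,.12],D); st()
arm.move_l(k+off,vel=.1); st("at knob")
arm.grasp(30); s0=st("gripped")
for a in np.arange(.1,.36,.05): arm.move_l(knob(0,a)+off,vel=.05)
st("lifted")
for n in("top","side"): cv2.imwrite(f"pics/{n}1.png",cam(n)["pixels"])
a=cv2.imread("pics/side1.png")[90:240,290:490];cv2.imwrite("pics/c1.png",cv2.resize(a,None,fx=4,fy=4))
E
```

```text
v1 (array([0.47798001, 0.30865757, 0.0645479 ]), np.float64(3.105396932556495e-05))
v2 (array([0.47851256, 0.21331025, 0.06119448]), np.float64(2.9054174856963402e-06))
[ 0.45067723 -0.00681507  0.283     ]
 2.6 [ 0.4507 -0.0075  0.4026] F [ 0.4 -0.3 -0. ] w 0.0854 gf 0.0
at knob 4.1 [ 0.4511 -0.0069  0.2676] F [ 0.6 -0.3  0.2] w 0.0855 gf 0.0
gripped 4.7 [ 0.4492 -0.0066  0.2673] F [-5.9 -0.3  5.5] w 0.0241 gf 29.2
lifted 6.3 [ 0.4473 -0.025   0.2921] F [-7.   1.  -2.1] w 0.024 gf 29.7
```

View pics/c1.png

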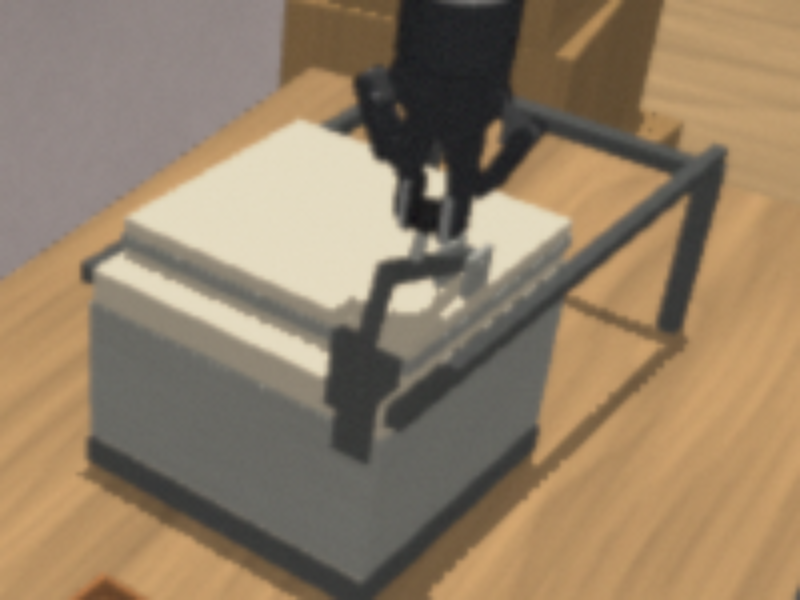

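The bar is up with the knob held: in the crop the ball is in the fingers at (430,210) and the tooth has left the keeper at (365,390). Next I slide the lid open.

```bash
sed -i 's/^K=np.array.*/K=np.array([.553,-.109,0]); KY=-.111/;' h.py; python3 - <<'E'
from h import *
off=np.array([0,0,-.016])
for o in(.05,.15,.25): arm.move_l(knob(o,.35)+off,vel=.1); st(o)
for a in(.25,.15,.05,.0): arm.move_l(knob(.25,a)+off,vel=.05)
st("down"); arm.open(); arm.move_l(knob(.25,0)+[0,0,.12],vel=.15); st()
arm.goto_joints(np.array([-1.4,0.2,1.5,0,1.4,0]))
for n in("top","side"): cv2.imwrite(f"pics/{n}2.png",cam(n)["pixels"])
E
```

```text
0.05 7.0 [ 0.4418 -0.075   0.2922] F [ 2.4 -2.7 -4.4] w 0.024 gf 29.7
0.15 8.2 [ 0.4313 -0.1743  0.2924] F [ 5.6 -1.2 -3.4] w 0.024 gf 29.8
0.25 9.3 [ 0.4207 -0.2737  0.2924] F [ 8.  -2.3 -3.7] w 0.0241 gf 29.9
down 10.6 [ 0.4226 -0.2556  0.2677] F [ 6.8 -0.5 -0.3] w 0.024 gf 30.3
 12.2 [ 0.4207 -0.255   0.402 ] F [-0.5  0.5 -1. ] w 0.0856 gf 0.0
```

View pics/top2.png

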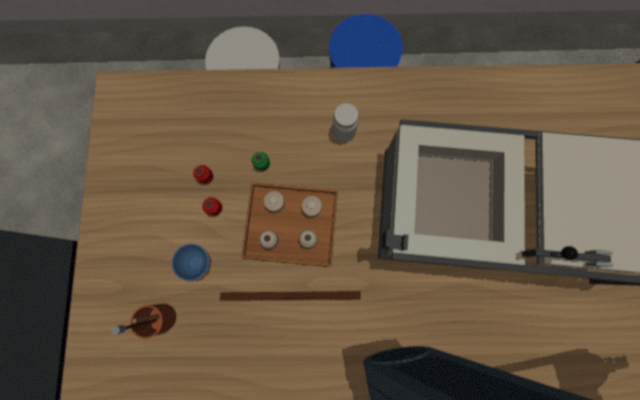

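The lid is fully open and the chamber is in view at (417-503,147-241); the knob is now at (569,253). I now need a precise measurement of the chamber.

```bash
python3 - <<'E'
from h import *
t=cv2.imread("pics/top2.png");s=cv2.imread("pics/side2.png")
cr=lambda i,x,y,w,h:cv2.resize(i[y:y+h,x:x+w],(400,400),interpolation=cv2.INTER_CUBIC)
cv2.imwrite("pics/c2.png",np.hstack([cr(t,405,135,120,120),cr(s,310,100,130,130)]))
T=cam("top"); g=cv2.GaussianBlur(T["pixels"],(3,3),0).astype(float).sum(2)
def ed(us,r0,r1,vert,sgn,z):
    P=[]
    for u in us:
        l=g[r0:r1,u] if vert else g[u,r0:r1]; i=r0+np.argmax(sgn*np.diff(l))+.5
        P.append(onz(T,u,i,z) if vert else onz(T,i,u,z))
    return fitline(P)
xh,yh=Rk(KY)[:2,0],Rk(KY)[:2,1]
for n,a,ax in(("far rim +x .095",(range(425,495,2),140,160,1,-1,.19),xh),("near rim -x",(range(425,495,2),228,250,1,1,.19),xh),
  ("left rim +y .09",(range(158,230,2),405,428,0,-1,.19),yh),("right rim -y",(range(158,230,2),492,515,0,1,.19),yh)):
    d,p=ed(*a); print(n,d,p,"ang",np.degrees(np.arctan(d[1]/d[0])).round(2),"offset",((p-K[:2])@ax).round(4))
E
```

```text
far rim +x .095 [0.10132426 0.99485344] [ 0.6502976  -0.10842511] ang 84.18 offset 0.0966
near rim -x [0.10442611 0.99453264] [ 0.46166673 -0.09638603] ang 84.01 offset -0.0922
left rim +y .09 [ 0.9942193  -0.10736845] [ 0.55495644 -0.01531323] ang -6.16 offset 0.0933
right rim -y [ 0.99490124 -0.10085375] [ 0.5527069  -0.19467556] ang -5.79 offset -0.0852
```

View pics/c2.png

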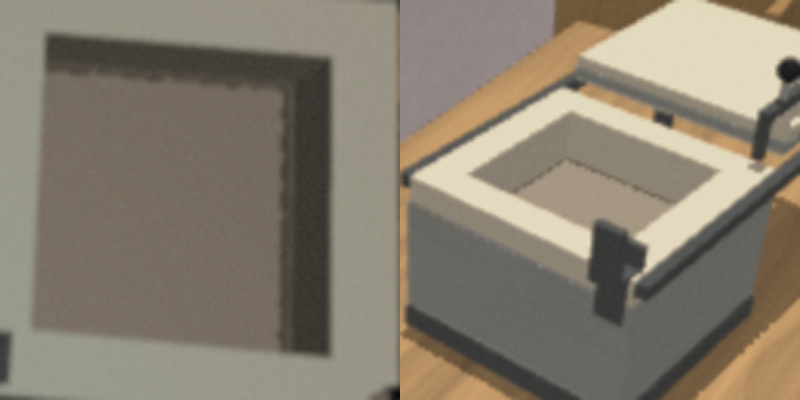

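```bash
sed -i 's/^K=np.array.*/K=np.array([.554,-.107,0]); KY=-.102/;' h.py; python3 - <<'E'
from h import *
T=cam("top");S=cam("side")
print("floor corner",tri(T,(489.2,162.2),S,(364.2,151)),kw(.095,-.09,.132))
print("green",onz(T,260,161,.04))
hs=cv2.cvtColor(T["pixels"],cv2.COLOR_BGR2HSV); roi=hs[175:280,230:350].astype(int)
print("tray/bench hsv",hs[222,290],hs[275,290],hs[190,290])
m=((hs[...,0]<12)&(hs[...,1]>130)).astype(np.uint8); m[:175]=0;m[280:]=0;m[:,:230]=0;m[:,350:]=0
P=np.float32([onz(T,u,v,.024)[:2] for v,u in zip(*np.nonzero(cv2.morphologyEx(m,cv2.MORPH_OPEN,np.ones((3,3)))))])
print(cv2.minAreaRect(P*1000))
D=down(np.radians(90-5.5)); D2=D.copy(); D2[:,:2]*=-1
arm.grasp(30)
for d in(D,D2): print(arm.ik([.637,.25,.05],d))
E
```

```text
floor corner (array([ 0.63330893, -0.19576546,  0.13647964]), np.float64(0.0013282915440483885)) [ 0.63934215 -0.20620543  0.132     ]
green [0.67309392 0.33236749 0.04      ]
tray/bench hsv [ 13 154 119] [ 16 112 128] [ 12 159 106]Traceback (most recent call last):
  File "<stdin>", line 9, in <module>
cv2.error: OpenCV(4.12.0) /io/opencv/modules/imgproc/src/convhull.cpp:143: error: (-215:Assertion failed) total >= 0 && (depth == CV_32F || depth == CV_32S) in function 'convexHull'
```

```bash
cat >> h.py <<'E'
def tray(T,z=.024):
    hs=cv2.cvtColor(cv2.GaussianBlur(T["pixels"],(3,3),0),cv2.COLOR_BGR2HSV)
    m=((hs[...,0]<=14)&(hs[...,1]>133)).astype(np.uint8); m[:178]=0;m[310:]=0;m[:,:225]=0;m[:,360:]=0
    m=cv2.morphologyEx(m,cv2.MORPH_OPEN,np.ones((3,3)))
    n,l,s,c=cv2.connectedComponentsWithStats(m); m=l==1+np.argmax(s[1:,4])
    P=np.float32([onz(T,u,v,z)[:2] for v,u in zip(*np.nonzero(m))]); return cv2.minAreaRect(P*1000)
E
python3 - <<'E'
from h import *
T=cam("top"); print(tray(T))
D=down(np.radians(90-5.5)); D2=D.copy(); D2[:,:2]*=-1
arm.grasp(30); st()
for d in(D,D2): print(arm.ik([.637,.25,.05],d))
E
```

```text
((517.0130004882812, 258.0419616699219), (218.1194305419922, 190.85882568359375), 84.10847473144531)
 14.6 [ 0.2002 -0.5089  0.277 ] F [-0.   0.7  0. ] w 0.0001 gf 0.0
[ 2.11360748e-01  6.45205693e-01  1.38969037e+00 -4.44089210e-16
  1.10669659e+00 -1.26344247e+00]
[ 2.11360748e-01  6.45205693e-01  1.38969037e+00 -4.44089210e-16
  1.10669659e+00  1.87815018e+00]
```

```bash
python3 - <<'E'
from h import *
D=down(np.radians(84.1))
arm.reach([.42,-.15,.42],down(np.radians(84.1)))
arm.reach([.640,.251,.16],D)
arm.move_l([.640,.251,.010],vel=.15); s=st("down"); f0=s["contact_force"]
x=.640; Y=.251
while x>.5445:
    x-=.004 if x>.565 else .001
    arm.move_l([x,Y,.010],vel=.06); f=arm.observe()["contact_force"]-f0
    if x<.57 and f[0]>9: break
    if abs(f[0])>25: break
st("end"); arm.pause(.3); st()
arm.move_l([x+.02,Y,.010],vel=.1); arm.move_l([x+.02,Y,.2],vel=.25)
arm.reach([.38,-.1,.40],D)
for n in("top","side"): cv2.imwrite(f"pics/{n}3.png",cam(n)["pixels"])
T=cam("top"); print(tray(T)); 
E
```

```text
down 19.5 [0.6409 0.2511 0.0112] F [ 0.1 -0.1 -0.6] w -0.0002 gf 0.0
end 24.7 [0.5639 0.2517 0.01  ] F [ 9.2  2.6 -4.1] w 0.0001 gf 4.5
 25.0 [0.5639 0.2517 0.01  ] F [10.5  1.8 -3.8] w 0.0001 gf 4.5
((449.60394287109375, 251.62020874023438), (319.6240234375, 227.2969970703125), 89.4572982788086)
```

View pics/top3.png

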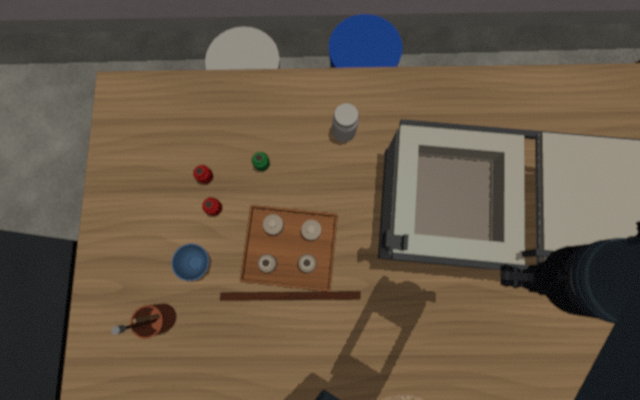

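The tray has moved, but it is still tilted: its right near corner (330,291) touches the stop and the left one (243,282) does not. I'll pull again left of centre, then at the centre.

```bash
sed -i 's/m\[310:\]=0/m[293:]=0/' h.py; python3 - <<'E'
from h import *
for Y,a,lim in((.29,85.,22),(.255,90.,24)):
    D=down(np.radians(a)); arm.reach([.58,Y,.16],D); arm.move_l([.58,Y,.010],vel=.15); f0=st("down")["contact_force"]
    x=.578
    while x>.549:
        x-=.001; arm.move_l([x,Y,.010],vel=.04); f=arm.observe()["contact_force"]-f0
        if f[0]>lim: break
    st(f"end {x:.4f}")
    arm.move_l([x+.02,Y,.010],vel=.1); arm.move_l([x+.02,Y,.16],vel=.25)
arm.reach([.36,-.12,.40],D)
T=cam("top"); S=cam("side"); cv2.imwrite("pics/top4.png",T["pixels"]);cv2.imwrite("pics/side4.png",S["pixels"])
print(tray(T))
cr=lambda i,x,y,w,h:cv2.resize(i[y:y+h,x:x+w],(400,400),interpolation=cv2.INTER_CUBIC)
cv2.imwrite("pics/c4.png",np.hstack([cr(T["pixels"],225,200,125,125),cr(S["pixels"],285,230,125,125)]))
E
```

```text
down 31.1 [0.5809 0.2902 0.0111] F [ 0.7 -0.  -0.5] w -0.0001 gf 0.0
end 0.5490 38.3 [0.5539 0.2924 0.0118] F [11.1  6.5 -3.6] w -0.0 gf 5.6
down 40.8 [0.5807 0.2554 0.011 ] F [0.5 0.3 0.1] w -0.0001 gf 0.0
end 0.5490 48.1 [0.5527 0.2561 0.0108] F [10.8  3.5 -5.4] w -0.0004 gf 4.9
((447.2178955078125, 258.7444152832031), (218.79183959960938, 191.1787567138672), 89.75389099121094)
```

View pics/c4.png

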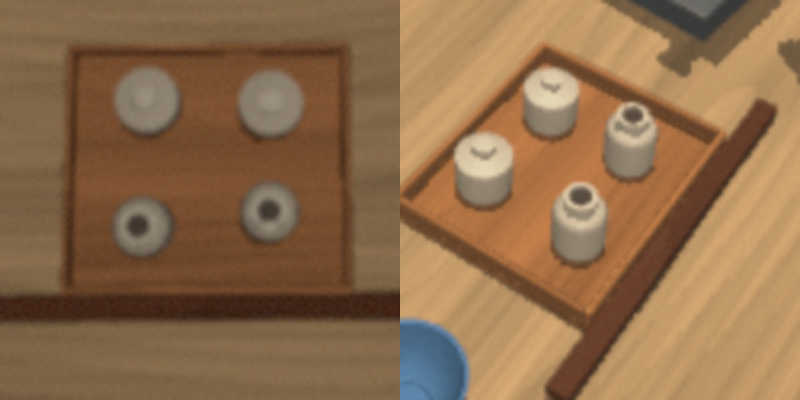

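The tray now lies square along the stop (89.75°), with all four pieces standing. One firmer push at the centre will confirm it is seated.

```bash
python3 - <<'E'
from h import *
D=down(np.pi/2); Y=.259
arm.reach([.57,Y,.12],D); arm.move_l([.57,Y,.010],vel=.2); f0=st("down")["contact_force"]
x=.557; arm.move_l([x,Y,.01],vel=.08)
while x>.540:
    x-=.0015; arm.move_l([x,Y,.010],vel=.05); s=arm.observe(); f=s["contact_force"]-f0; print(round(x,4),s["tcp_pos"][0].round(4),f[0].round(1))
    if f[0]>24: break
arm.move_l([x+.03,Y,.010],vel=.15); arm.move_l([x+.03,Y,.16],vel=.3)
arm.reach([.36,-.12,.40],D)
arm.open()
T=cam("top"); S=cam("side"); cv2.imwrite("pics/top5.png",T["pixels"]);cv2.imwrite("pics/side5.png",S["pixels"])
print(tray(T)); st()
h=cv2.cvtColor(T["pixels"],cv2.COLOR_BGR2HSV); m=((h[...,1]<85)&(h[...,2]>90)).astype(np.uint8); m[:200]=0;m[295:]=0;m[:,:240]=0;m[:,:][:,345:]=0
m=cv2.morphologyEx(m,cv2.MORPH_CLOSE,np.ones((5,5)))
for c in cv2.findContours(m,0,2)[0]:
    if cv2.contourArea(c)>60:
        (u,v),r=cv2.minEnclosingCircle(c); print("blob",(round(u,1),round(v,1)),round(r,1),"z.045",onz(T,u,v,.045).round(4))
f=lambda x,y,ox,oy:(x/3.2+ox-.35,y/3.2+oy-.35)
for n,a,b,z in(("v1",(138,225),(581,196),.06),("v2",(269,210),(632,115),.06),("j1",(145,95),(484,152),.05),("j2",(270,98),(551,86),.05)):
    ua=f(*a,225,200); ub=f(b[0]-400,b[1],285,230); print(n,tri(T,ua,S,ub)[0].round(4),onz(T,*ua,z).round(4))
E
```

```text
down 53.6 [0.5711 0.2588 0.0111] F [0.5 0.  0.5] w 0.0001 gf 0.0
0.5555 0.5559 -1.3
0.554 0.5539 -1.3
0.5525 0.5527 -0.5
0.551 0.5526 5.1
0.5495 0.5526 8.2
0.548 0.5526 11.0
0.5465 0.5525 13.1
0.545 0.5525 16.4
0.5435 0.5524 18.3
0.542 0.5525 21.6
0.5405 0.5524 23.2
0.539 0.5524 26.1
((446.5091552734375, 259.14556884765625), (191.46775817871094, 218.1703643798828), 0.20181885361671448)
 60.6 [ 0.36 -0.12  0.4 ] F [-0.6  0.5 -0.2] w 0.0856 gf 0.0
blob (269.0, 270.5) 9.0 z.045 [0.4029 0.305  0.045 ]
blob (308.5, 265.5) 8.9 z.045 [0.4135 0.2118 0.045 ]
blob (309.0, 232.1) 10.1 z.045 [0.4926 0.2103 0.045 ]
blob (270.7, 231.0) 10.1 z.045 [0.4962 0.3024 0.045 ]
v1 [0.4034 0.3057 0.0591] [0.4039 0.3058 0.06  ]
v2 [0.4136 0.2108 0.0588] [0.4136 0.2108 0.06  ]
j1 [0.4989 0.3036 0.044 ] [0.4997 0.3035 0.05  ]
j2 [0.4958 0.2096 0.0426] [0.4964 0.21   0.05  ]
```

The tray is firmly seated: it didn't move under 26 N. The pieces measure at heights of 59 mm (vases) and 43-44 mm (jar shoulders), as expected. I'll place the first piece, j2.

```bash
cat >> h.py <<'E'
def blobs(T):
    h=cv2.cvtColor(T["pixels"],cv2.COLOR_BGR2HSV); m=((h[...,1]<85)&(h[...,2]>90)).astype(np.uint8); m[:205]=0;m[290:]=0;m[:,:243]=0;m[:,338:]=0
    m=cv2.morphologyEx(m,cv2.MORPH_CLOSE,np.ones((5,5))); o=[]
    for c in cv2.findContours(m,0,2)[0]:
        if cv2.contourArea(c)>60:
            (u,v),r=cv2.minEnclosingCircle(c); o.append((onz(T,u,v,.045)[:2],r))
    return o
def pickplace(name,exp,slot):
    B=blobs(cam("top")); print(name,"blobs",[(b[0].round(3).tolist(),round(b[1],1)) for b in B])
    p,r=min(B,key=lambda b:np.linalg.norm(b[0]-exp)); assert np.linalg.norm(p-exp)<.012 and 7<r<13,(p,r)
    D=down(np.pi/2); g=.018
    arm.reach([*p,.13],D); arm.move_l([*p,g],vel=.12); arm.grasp(35); s=st("grip"); assert s["grip_width"]>.035
    arm.move_l([*p,.26],vel=.2)
    Dk=down(KY); t=kw(*slot,0)[:2]
    arm.reach([*t,.26],Dk); s=st("over"); assert s["grip_width"]>.035
    arm.move_l([*t,.132+g-.006+.008],vel=.12); f0=arm.observe()["contact_force"][2]
    z=.132+g-.006+.006
    while z>.137:
        arm.move_l([*t,z],vel=.04); f=arm.observe()["contact_force"][2]-f0
        if f>3: break
        z-=.0015
    st(f"placed z{z:.4f} dF{f:.1f}")
    arm.open(); arm.move_l([*t,.26],vel=.15)
E
python3 - <<'E'
from h import *
pickplace("j2",np.array([.494,.210]),(.029,-.058))
arm.reach([.36,-.12,.40],down(KY))
T=cam("top");S=cam("side")
cr=lambda i,x,y,w,h:cv2.resize(i[y:y+h,x:x+w],(400,400),interpolation=cv2.INTER_CUBIC)
cv2.imwrite("pics/top6.png",T["pixels"]);cv2.imwrite("pics/c6.png",np.hstack([cr(T["pixels"],405,135,120,120),cr(S["pixels"],310,100,130,130)]))
E
```

```text
j2 blobs [([0.403, 0.305], 9.0), ([0.414, 0.212], 8.9), ([0.493, 0.21], 10.1), ([0.496, 0.302], 10.2)]
grip 63.9 [0.493  0.2103 0.0188] F [-0.7 -0.1  5.2] w 0.0468 gf 35.7
over 66.7 [ 0.577  -0.1666  0.2598] F [-0.4  0.3 -1.3] w 0.0471 gf 36.1
placed z0.1440 dF5.4 69.0 [ 0.5771 -0.1677  0.1448] F [-1.3  0.9  4. ] w 0.0468 gf 36.6
```

View pics/c6.png

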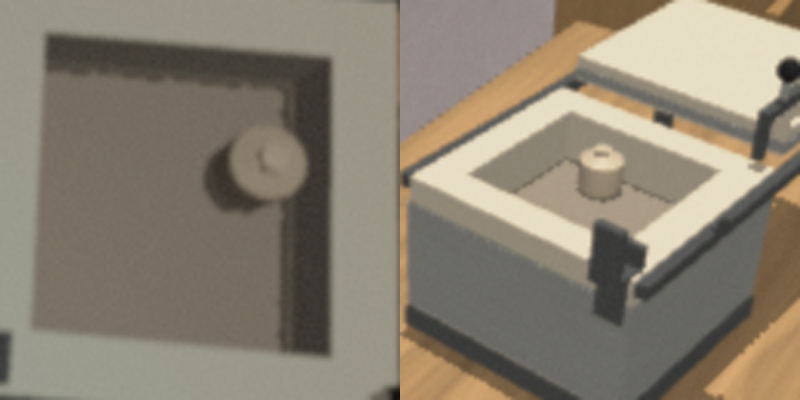

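Jar j2 stands upright in the chamber, at (268,163) in the crop, and touched down exactly at the expected floor height. The rest follow.

```bash
python3 - <<'E'
from h import *
for n,e,s in(("v2",[.414,.212],(-.029,-.019)),("j1",[.496,.302],(.029,.019)),("v1",[.403,.305],(-.029,.058))):
    pickplace(n,np.array(e),s)
arm.reach([.36,-.12,.40],down(KY))
T=cam("top");S=cam("side"); st()
cr=lambda i,x,y,w,h:cv2.resize(i[y:y+h,x:x+w],(400,400),interpolation=cv2.INTER_CUBIC)
cv2.imwrite("pics/c7.png",np.hstack([cr(T["pixels"],405,135,120,120),cr(S["pixels"],310,100,130,130)]));cv2.imwrite("pics/top7.png",T["pixels"])
E
```

```text
v2 blobs [([0.395, 0.24], 8.9), ([0.403, 0.305], 9.0), ([0.496, 0.302], 10.2)]Traceback (most recent call last):
  File "<stdin>", line 3, in <module>
  File "h.py", line 41, in pickplace
    p,r=min(B,key=lambda b:np.linalg.norm(b[0]-exp)); assert np.linalg.norm(p-exp)<.012 and 7<r<13,(p,r)
                                                             ^^^^^^^^^^^^^^^^^^^^^^^^^^^^^^^^^^^^^
AssertionError: (array([0.39524241, 0.24015203]), 8.860122680664062)
```

v2 was knocked to (0.395,0.240) and still stands, so it must be gripped along x, clear of v1 and above the tray wall.

```bash
sed -i 's/def pickplace(name,exp,slot):/def pickplace(name,exp,slot,a=np.pi\/2,g=.018):/; s/D=down(np.pi\/2); g=.018/D=down(a)/; s/while z>.137:/while z>.132+g-.006-.007:/' h.py; python3 - <<'E'
from h import *
pickplace("v2",np.array([.395,.240]),(-.029,-.019),KY,.026)
for n,e,s in(("j1",[.496,.302],(.029,.019)),("v1",[.403,.305],(-.029,.058))):
    pickplace(n,np.array(e),s)
arm.reach([.36,-.12,.40],down(KY))
T=cam("top");S=cam("side"); st(); print(tray(T))
cr=lambda i,x,y,w,h:cv2.resize(i[y:y+h,x:x+w],(400,400),interpolation=cv2.INTER_CUBIC)
cv2.imwrite("pics/c7.png",np.hstack([cr(T["pixels"],405,135,120,120),cr(S["pixels"],310,100,130,130)]));cv2.imwrite("pics/top7.png",T["pixels"])
E
```

```text
v2 blobs [([0.395, 0.241], 9.0), ([0.403, 0.305], 9.0), ([0.496, 0.302], 10.1)]
grip 74.7 [0.3958 0.2407 0.0267] F [-0.8  0.   5.2] w 0.0428 gf 34.9
over 77.5 [ 0.5231 -0.1218  0.2599] F [-0.1 -0.4 -1.7] w 0.0429 gf 35.6
placed z0.1520 dF5.8 79.7 [ 0.5234 -0.1231  0.1527] F [-2.5  0.   5.1] w 0.0425 gf 36.0
j1 blobs [([0.403, 0.305], 9.1), ([0.496, 0.302], 10.2)]
grip 84.3 [0.4966 0.3025 0.0189] F [-1.8 -0.2  6.4] w 0.0466 gf 35.9
over 87.1 [ 0.5848 -0.09    0.2599] F [-0.   1.2 -0.6] w 0.0471 gf 36.0
placed z0.1440 dF6.8 89.4 [ 0.585  -0.0911  0.1449] F [-2.   0.6  5.5] w 0.0469 gf 36.6
v1 blobs [([0.403, 0.305], 9.2)]
grip 94.1 [0.4036 0.305  0.0187] F [ 0.1 -1.   5.9] w 0.0429 gf 35.3
over 96.8 [ 0.5309 -0.0454  0.2598] F [-0.1 -0.6 -0.6] w 0.0429 gf 35.6
placed z0.1440 dF6.9 99.1 [ 0.5313 -0.0464  0.1447] F [-1.2  0.8  5.6] w 0.0429 gf 35.9
 101.6 [ 0.3605 -0.1197  0.3986] F [ 0.   0.2 -0.8] w 0.0852 gf 0.0
((447.5097961425781, 258.50897216796875), (219.30003356933594, 190.5902862548828), 89.4462661743164)
```

View pics/c7.png

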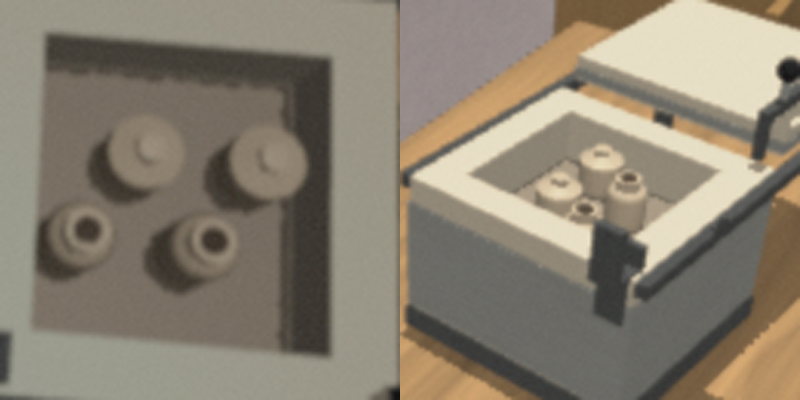

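View pics/top7.png

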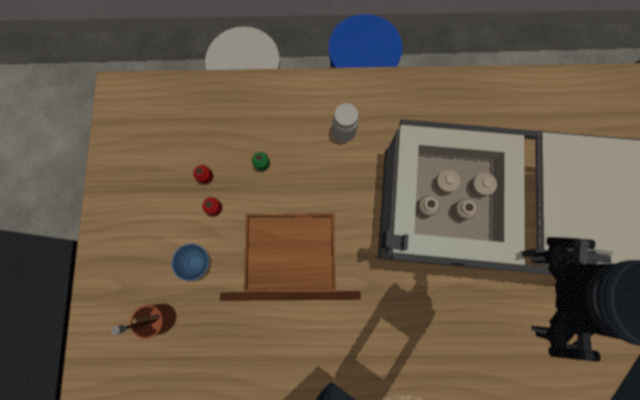

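All four stand upright in the chamber (jars at crop (145,153) and (268,163), vases at (80,237) and (205,245)). The tray is still square on the stop, and the bowl and glaze jar are untouched. Next I close the lid.

```bash
python3 - <<'E'
from h import *
off=np.array([0,0,-.016]); D=down(KY)
arm.reach(knob(.25,0)+[0,0,.10],D); arm.move_l(knob(.25,0)+off,vel=.12); arm.grasp(30); s=st("grip"); assert .02<s["grip_width"]<.028
for a in np.arange(.1,.36,.05): arm.move_l(knob(.25,a)+off,vel=.06)
st("up")
for o in(.15,.05,.01): arm.move_l(knob(o,.35)+off,vel=.1); st(o)
for o in(.006,.003,.001,0,-.001,-.002,-.003,-.004):
    arm.move_l(knob(o,.35)+off,vel=.03); f=st(o)["contact_force"]
    if f[1]<-9: break
for a in(.3,.25,.2,.15,.1,.05,0): arm.move_l(knob(o,a)+off,vel=.05)
st("down"); arm.open(); st("released")
arm.move_l(knob(0,0)+[0,0,.14],vel=.15)
arm.reach([.25,-.35,.40],D)
T=cam("top");S=cam("side");cv2.imwrite("pics/top8.png",T["pixels"]);cv2.imwrite("pics/side8.png",S["pixels"])
cr=lambda i,x,y,w,h:cv2.resize(i[y:y+h,x:x+w],(400,400),interpolation=cv2.INTER_CUBIC)
cv2.imwrite("pics/c8.png",np.hstack([cr(T["pixels"],375,165,110,110),cr(S["pixels"],355,130,80,80)])); st()
E
```

```text
grip 103.9 [ 0.423  -0.2545  0.2673] F [-3.6  1.4  3.7] w 0.0241 gf 29.3
up 105.5 [ 0.4211 -0.2727  0.2925] F [-5.   0.7 -2.5] w 0.0237 gf 29.7
0.15 106.6 [ 0.4317 -0.1724  0.2925] F [-4.1  2.3 -0.8] w 0.024 gf 30.1
0.05 107.8 [ 0.4422 -0.0732  0.2925] F [-3.1  2.4 -1.6] w 0.0239 gf 30.1
0.01 108.3 [ 0.4464 -0.0332  0.2926] F [-1.5  2.7 -0.3] w 0.0238 gf 30.3
0.006 108.6 [ 0.4466 -0.0299  0.2921] F [ 0.4 -0.7 -5. ] w 0.0239 gf 30.1
0.003 108.9 [ 0.447  -0.0266  0.2922] F [ 1.2 -1.4 -3.9] w 0.0243 gf 30.0
0.001 109.1 [ 0.4472 -0.0245  0.2923] F [ 2.3 -2.2 -4.9] w 0.024 gf 30.1
0 109.4 [ 0.4472 -0.0235  0.2922] F [ 3.5 -1.4 -5.2] w 0.0241 gf 30.1
-0.001 109.6 [ 0.4473 -0.0228  0.2921] F [ 4.2 -2.8 -6.2] w 0.0238 gf 30.0
-0.002 109.9 [ 0.4473 -0.0224  0.2918] F [ 3.8 -6.6 -8.7] w 0.0241 gf 30.1
-0.003 110.1 [ 0.4473 -0.022   0.2915] F [ 4.2 -8.  -9.2] w 0.024 gf 30.2
-0.004 110.4 [ 0.4474 -0.0217  0.2912] F [  4.7  -9.5 -11.7] w 0.0235 gf 30.3
down 112.1 [ 0.4495 -0.0029  0.2686] F [-0.2 -5.4  4.6] w 0.0237 gf 31.1
released 112.7 [ 0.4491 -0.0017  0.2669] F [-0.1 -1.1 -0.7] w 0.0854 gf 0.0
 115.5 [ 0.2508 -0.3494  0.4002] F [0.3 0.5 0.5] w 0.0854 gf 0.0
```

View pics/c8.png

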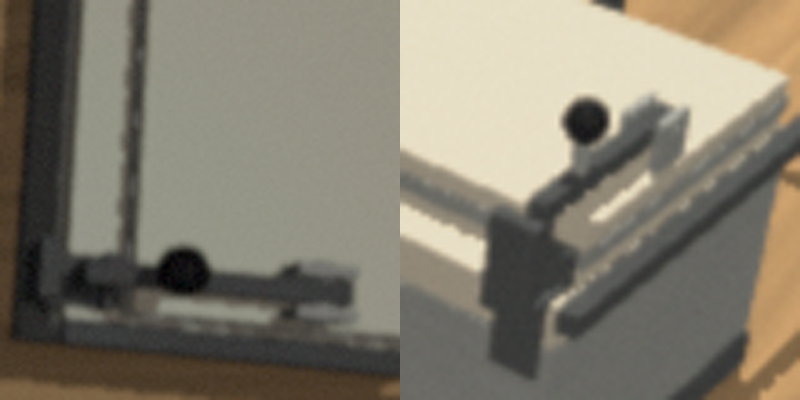

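The ball is back at its starting pixels: top about (425.9,239.3), side about (392.2,154). The tooth sits behind the keeper lug, with the bar level and the lid shut. I'll do one numeric check against the first pictures, then hand in.

```bash
python3 - <<'E'
from h import *
for n,(x,y,w,h) in(("top",(377,120,110,145)),("side",(355,130,80,75))):
    a=cv2.imread(f"pics/{n}0.png")[y:y+h,x:x+w];b=cv2.imread(f"pics/{n}8.png")[y:y+h,x:x+w]
    print(n,"mean absdiff",cv2.absdiff(a,b).mean(),cv2.phaseCorrelate(np.float32(a.sum(2)),np.float32(b.sum(2))))
T=cam("top");S=cam("side"); print(tray(T)); arm.job_done(); st("done")
E
```

```text
top mean absdiff 2.437596656217346 ((-0.40527201155426695, -0.09928756347179046), 0.9906808229022556)
side mean absdiff 4.567833333333334 ((-0.16380010550962254, 0.5897049938131076), 1.0121572043100993)
((447.050537109375, 259.1280212402344), (219.19847106933594, 191.2737579345703), 89.86707305908203)
the job is handed in; nothing more can be done
the job is handed in; nothing more can be done
```

The job is handed in at about 116 s on the robot's clock: tray square against the stop, two vases and two jars upright in the kiln chamber, lid shut and latched, and the bowl and glaze jar untouched.

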